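Fit the ram of the eyelet press

ROBOT

A 6-joint arm with a two-finger parallel gripper is mounted at the origin on a cart in front of the work surface, level with it; the furniture and walls round the work are solid. World frame = base frame: x ahead of the robot, y to its left, z up, the work surface at z = 0. Lengths are in m, angles in rad, forces in N, time in s.
With the tool pointing down it reaches from about 0.35 to 0.85 m from the base axis. Payload 8.1 kg.
Tool frame: the origin (TCP) lies where the fingers leave the gripper's body, on its centre line; the fingertips stand 84 mm ahead of it and the grasp point (between the pads) lies 65 mm ahead of it (robot.hold_point_z is the distance from the TCP to the grasp point, in m); z points along the fingers, y is the direction in which the jaws open and shut (so a half turn about z gives the same grasp; the last joint's range is limited). The gripper opens to 93 mm and grips with 3 to 60 N. Pads are 15 mm wide; open, the fingers measure 128 mm over their backs; the gripper's body (75 mm by 188 mm) begins 65 mm behind the grasp point.
Start: joints at [1.056, 0.13, 1.488, -0, 1.523, -0.085], TCP at [0.25, 0.545, 0.303] pointing down, gripper open.
Joint ranges: [-2.96, 2.96], [-0.89, 2.26], [0.02, 2.5], [-1.34, 4.48], [0, 2.73], [-2.66, 2.66]. Speed limits (rad/s): [2.39, 2.39, 2.79, 3.14, 3.14, 3.14].

INTERFACE

Orientations are given as a rotation vector (axis times angle).
In Python, from plant import robot gives the robot as it stands.
- The arm moves only by the tool drive_tool, never from a script. Its argument "rows" is text: rows parted by semicolons, each of 7 numbers parted by spaces: the shift along the world's x, y, z in m, then the turn, a rotation vector about the world's x, y, z in degrees, then the opening in per cent of the stroke, from 0 (shut) to 100 (fully open). In form: x y z rx ry rz grip; .... A call has 1 to 20 rows; each row shifts and turns the commanded pose from where the row before left it; what a row does not reach is not made up. A row lasts 1/8 s, in which the tool goes at most 62.5 mm and 10.7 degrees, less where a joint would pass 70% of its speed; a pose out of reach is approached as far as the arm can. A call is refused whole if a number of a shift passes 0.0625 or a number of a turn 10.7, either way. A call with a gripper value outside its range is refused whole. The fingers move at their own pace and stop on an object; "squeeze" is the grip in N (left out, the last holds). Time passes only in rows, so rows that do not move let the fingers close. It gives the time, the measured TCP pose, the force and the opening at its end, in the units of the state.
- robot.read_state(): the state, without advancing time (a new reading comes with each control period).
- robot.read_camera(name): name is "scene" or "top"; returns the picture (384x512x3 uint8, red, green, blue); there is no depth.
- robot.get_calibration(name): a dict with "K" (3x3 intrinsics, pixels), "R" (3x3) and "t" (3): a world point X has camera coordinates R X + t. Camera axes: x right, y down, z forward; pixel columns grow to the right and rows downward; lengths in m; the calibration is good to about 2 mm. A picture is of the moment at which its call begins. get_calibration takes no time and is no camera call.
- robot.close_job(): hands the job in, once; it reports no verdict.
The state is a dict: "t": time; "q": joint angles; "dq": joint speeds; "joint_torque": joint torques, N m; "tool_pos": TCP position; "orientation": TCP orientation; "force": force on the tool from outside, world axes, zero at the start; "wrist_torque": the same for the moment, N m; "opening": finger opening in m.
Only numpy, scipy, OpenCV 4.12 (cv2) and the standard library are available. Lean on these libraries where they do the work, as an engineer would, in place of code of your own. Each camera call takes 0.05 s, during which the arm holds its last target. There are 200 camera calls.

TASK

Fit the ram to the small hand eyelet press: turn the brake knob on top of its head clockwise past the detent until it clicks over to its other stop, then take the ram (the longest of the three steel tools in the tool block, the one with the thick grooved head) and thread it nose down through the upper and then the lower guide bushing. Finish while still holding the ram by its head, upright in both bushings with its nose hanging about 1 cm above the anvil, and do not let go, because I will then clamp the stop collar on it; do not drop it on the anvil, and leave the two punches standing in the block and the jar and stop collar where they are.

Things in the scene. Friction and masses are not known exactly. Their poses are not given: they have to be found in the camera images.
- press: small grey hand eyelet press, fixed. Origin on the ram axis (axis of both bushings) at bench level; z up, open front to -x, column at +x. Base x -48..90, y -58..46, 18 mm high; column x 46..80. Two level guide plates x -30..80, y -50..28 mm: z 64..80 and z 112..128 mm; bolts behind end at z 134. Each has a flush brass bushing: outside 26 mm, bore 13.6 mm, mouth countersunk to 19.6 mm, 4 mm deep
- anvil: the anvil disc of the press (fixed, 54 mm across, 10 mm thick); origin at its underside, 18 mm above the bench, on the ram axis
- upper_mouth (a point): centre of the mouth of the upper bushing, 128 mm above the bench; axes as the press
- lower_mouth (a point): centre of the mouth of the lower bushing, 80 mm above the bench; axes as the press
- anvil_top (a point): centre of the anvil's top face, 28 mm above the bench; axes as the press
- brake_knob (a joint): angle of the ram brake's knob (rad): 0 locked, 1.4 released; grows clockwise seen from above. Locked, its eccentric steel cam (in the window between the guide plates, z 92..104 mm) covers the bore and stops the ram. A spring detent holds it at both stops (up to about 0.18 N m); past the middle (0.7) it snaps on to 1.4 by itself
- brake_grip (a point): on the knob's vertical axis, 155 mm above the bench, at grip height, 30 mm from the ram axis to the press's -y. Black grip bar 36 mm long along this frame's x, 12 mm thick along y, z 139..167 mm, on a skirt 31 mm across (from z 132 mm). z up; the frame turns with the knob; at 0 the bar lies along the press's x
- ram: steel ram, 165 mm long, 12 mm in diameter, about 0.16 kg; origin at its nose (chamfered to 8 mm across over the last 3 mm), z along it to the head. Round grooved head 22 mm in diameter, 143 to 165 mm above the nose. It starts upright in one of the three holes of the tool block, its nose 10 mm above the bench
- ram_grip (a point): on the ram's axis, 154 mm above its nose, at the middle of its head; axes as the ram
- tool_block: wooden tool block 56 x 150 x 48 mm, fixed; origin at the centre of its underside; three holes 13.6 mm wide and 38 mm deep along its y at -48, 0 and +48 mm
- punch_flat: bystander: short steel punch, 12 mm shank, 85 mm long, flat head 18 mm in diameter and 12 mm high, upright in the tool block; origin at its nose
- punch_stepped: bystander: steel punch, 12 mm shank, 100 mm long, its upper 40 mm 15 mm in diameter, upright in the tool block; origin at its nose
- jar: bystander: paste jar, 47 mm in diameter, 44 mm high; origin at its underside
- stop_collar: bystander: split steel stop collar, 28 mm across, 10 mm high, lying flat on the bench left of the press; origin at its underside

How it is judged:
On the way, in this order (a step that is already met when the one before it is completed fails the run):
1. the brake knob is turned past its detent to the released stop (value of joint brake_knob above 1.25 rad), for 0.2 s.
2. the ram's nose has come through the upper bushing (horizontal distance between ram and upper_mouth below 0.006 m and z of ram in the frame of press between 0.026 and 0.11 m and angle between the z axis of ram and the z axis of press, either way round below 0.1 rad), for 0.1 s.
3. the ram's nose has come through the lower bushing too (horizontal distance between ram and lower_mouth below 0.005 m and z of ram in the frame of press between 0.026 and 0.062 m and angle between the z axis of ram and the z axis of press, either way round below 0.06 rad), for 0.1 s.
At the end, for the whole second after the job is handed in: The knob stands at its released stop (above 1.25 rad), and the fingers hold the ram (more than 2 N) at rest, upright within 0.05 rad in both bushings, on their axis, with its nose 4 to 18 mm above the anvil and not touching it (value of joint brake_knob above 1.25 rad and z of ram in the frame of press between 0.032 and 0.046 m and horizontal distance between ram and lower_mouth below 0.004 m and horizontal distance between ram_grip and upper_mouth below 0.006 m and angle between the z axis of ram and the z axis of press, either way round below 0.05 rad and contact force between the fingers and ram above 2 N and contact force between ram and anvil below 0.1 N and linear speed of ram below 0.02 m/s); the arm keeps its last pose, push and grip.
It fails at once if the ram is dropped on or driven into the anvil (more than 25 N) (contact force between ram and anvil above 25 N).
It fails at once if a punch is disturbed (moved more than 15 mm) (distance of any of punch_flat, punch_stepped from where it was at the start of the episode above 0.015 m).
It fails at once if the jar or the stop collar is moved (more than 30 mm) (distance of any of jar, stop_collar from where it was at the start of the episode above 0.03 m).
It also fails if it takes over 61 s, if anything falls off the work surface, if the arm or the gripper's body presses on something with over 40 N, if the wrist force passes 120 N, or if a joint passes its speed limit or range.

## Working session

There is one attempt and no reset: what is moved stays moved. The work goes in short steps, Python scripts to look and compute and a tool call to move; the robot and the scene stay as the last step left them, time stands still between calls to the robot, and variables do not carry over. Pictures are saved under pics/ and viewed, and the job is handed in when it is done.

Besides the shell and the picture viewer there is one more tool, called after "Request:" as name(argument=value, ...) on one line, values as JSON. drive_tool: Moves the arm, as the interface text tells. Its arguments: {"type":"object","properties":{"rows":{"type":"string"},"squeeze":{"type":"number"}},"required":["rows"]}

```bash
mkdir -p pics; ls
python3 - <<'E'
from plant import robot
import cv2
for n in("scene","top"):
    cv2.imwrite(f"pics/{n}0.png",robot.read_camera(n)[:,:,::-1])
    c=robot.get_calibration(n);print(n,c)
print(robot.read_state())
E
```

```text
pics
scene {'K': array([[482.4788699 ,   0.        , 244.7635482 ],
       [  0.        , 482.4788699 , 202.83889063],
       [  0.        ,   0.        ,   1.        ]]), 'R': array([[-0.87481644,  0.48440486,  0.00693713],
       [ 0.19039746,  0.35694717, -0.91451491],
       [-0.44547165, -0.79871187, -0.4044927 ]]), 't': array([ 0.3349825 , -0.06334979,  1.38654886])}
top {'K': array([[379.60383472,   0.        , 250.86854159],
       [  0.        , 379.60383472, 186.70945761],
       [  0.        ,   0.        ,   1.        ]]), 'R': array([[-0.01062749, -0.99993332,  0.0045179 ],
       [-0.98715822,  0.0097713 , -0.15944648],
       [ 0.1593917 , -0.0061544 , -0.98719624]]), 't': array([0.23428873, 0.53475891, 0.89875229])}
{'t': 0.1, 'q': array([ 1.05559145e+00,  1.31074504e-01,  1.48916877e+00, -8.33892914e-06,
        1.52295920e+00, -8.53638754e-02]), 'dq': array([-0.00079862,  0.00062788, -0.00359567, -0.00064461,  0.00112041,
       -0.00295069]), 'joint_torque': array([ 8.41149522e-04, -5.61339855e+01, -4.93093729e+01,  7.69866491e-02,
        2.91925325e-02, -1.45825811e-05]), 'tool_pos': array([0.24981872, 0.54511993, 0.30179975]), 'orientation': array([-6.69906034e-01, -3.06885692e+00,  2.41905324e-03]), 'force': array([-0.37179652, -0.32237547,  1.08509489]), 'wrist_torque': array([-0.02010417, -0.01774879, -0.02376168]), 'opening': 0.09327453501088494}
```

View pics/scene0.png

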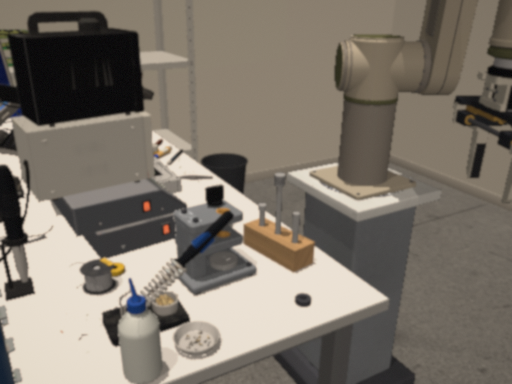

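View pics/top0.png

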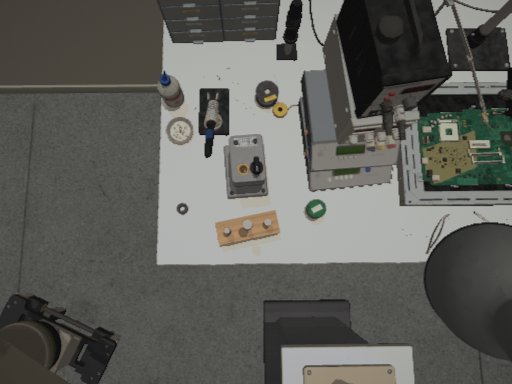

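Run:
```python
import cv2
a=cv2.imread("pics/top0.png")[125:250,170:340];cv2.imwrite("pics/topz.png",cv2.resize(a,None,fx=4.7,fy=4.7,interpolation=cv2.INTER_CUBIC))
a=cv2.imread("pics/scene0.png")[165:320,150:330];cv2.imwrite("pics/scenez.png",cv2.resize(a,None,fx=3.8,fy=3.8,interpolation=cv2.INTER_CUBIC))
```

```text
(no output)
```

View pics/topz.png

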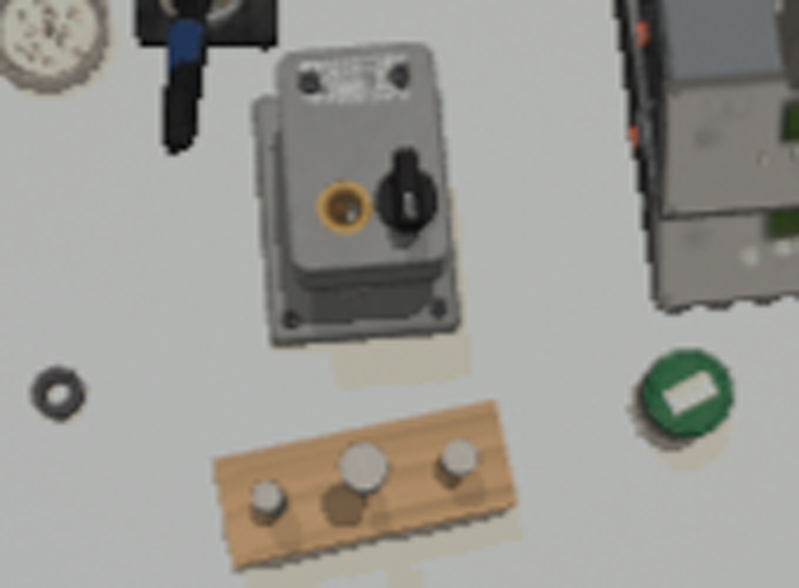

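View pics/scenez.png

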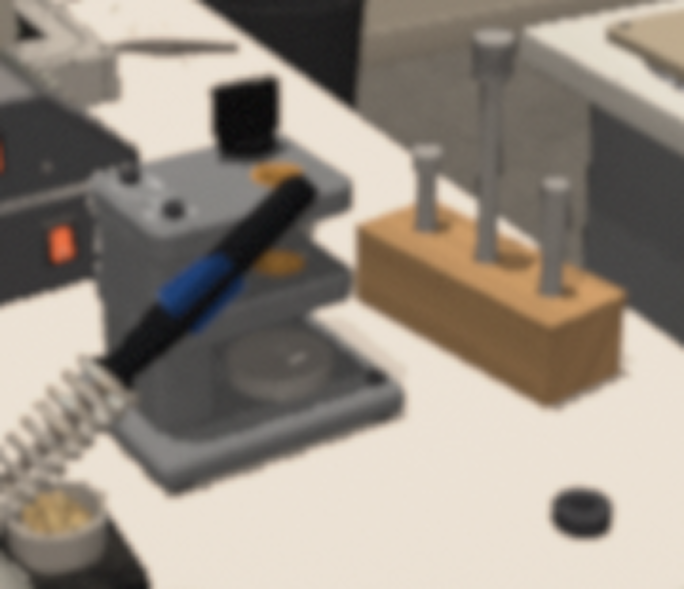

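```bash
cat > h.py <<'E'
import numpy as np,cv2
from plant import robot
from scipy.optimize import least_squares
C={n:robot.get_calibration(n) for n in("scene","top")}
def proj(n,X):
    c=C[n];p=(c["R"]@np.atleast_2d(X).T).T+c["t"];p=p@c["K"].T;return p[:,:2]/p[:,2:]
def back(n,uv,z):
    c=C[n];o=-c["R"].T@c["t"];d=c["R"].T@np.linalg.solve(c["K"],[*uv,1]);return o+d*(z-o[2])/d[2]
tz=lambda U,V:((U+.5)/4.7-.5+170,(V+.5)/4.7-.5+125)
sz=lambda U,V:((U+.5)/3.8-.5+150,(V+.5)/3.8-.5+165)
def fit(obs):  # obs: (cam,uv,local xyz) -> x,y,yaw
    def P(p,l):
        c,s=np.cos(p[2]),np.sin(p[2]);return [p[0]+c*l[0]-s*l[1],p[1]+s*l[0]+c*l[1],l[2]]
    f=lambda p:np.concatenate([proj(n,P(p,l))[0]-uv for n,uv,l in obs])
    r=least_squares(f,[.45,.2,0],loss="soft_l1");return r.x,r.fun.reshape(-1,2)
E
python3 - <<'E'
from h import *
np.set_printoptions(precision=4,suppress=True)
print({n:-C[n]["R"].T@C[n]["t"] for n in C})
print("bush top",back("top",tz(343,207),.128),"scene",back("scene",sz(278,175),.128),"lower",back("scene",sz(280,263),.08),"anvil",back("scene",sz(283,355),.028))
print("ram top",back("top",tz(363,468),.175),"scene",back("scene",sz(495,40),.175))
print("punches",back("top",tz(268,498),.110),back("top",tz(459,458),.095),back("scene",sz(556,184),.11),back("scene",sz(427,153),.095))
print("knob bar far/near",back("top",tz(404,152),.167),back("top",tz(408,215),.167), "skirt", back("top",tz(406,200),.135))
print("collar",back("top",tz(58,393),.01),"jar",back("top",tz(686,393),.044))
print("iron tip",back("top",tz(178,150),.15),"instr corner",back("top",tz(655,210),.1))
obs=[("top",tz(343,207),(0,0,.128)),("scene",sz(278,175),(0,0,.128)),("scene",sz(283,355),(0,0,.028)),
("top",tz(272,346),(-.048,.046,.018)),("top",tz(460,328),(-.048,-.058,.018)),
("top",tz(296,276),(-.03,.028,.128)),("top",tz(446,263),(-.03,-.05,.128)),
("top",tz(278,50),(.08,.028,.128)),("top",tz(434,43),(.08,-.05,.128)),("scene",sz(405,390),(-.048,.046,.018)),("scene",sz(175,478),(.09,.046,.018))]
print(*fit(obs))
b=[("top",tz(213,460),(.028,.075,.048)),("top",tz(494,402),(.028,-.075,.048)),("top",tz(518,505),(-.028,-.075,.048)),("top",tz(235,570),(-.028,.075,.0)),("top",tz(268,498),(0,.048,.11)),("top",tz(459,458),(0,-.048,.095)),("top",tz(363,468),(0,0,.175)),("scene",sz(495,40),(0,0,.175)),("scene",sz(556,184),(0,.048,.11)),("scene",sz(427,153),(0,-.048,.095))]
print(*fit(b))
E
```

```text
{'scene': array([0.9228, 0.9678, 0.5006]), 'top': array([0.3871, 0.2346, 0.9715])}
bush top [0.565  0.2477 0.128 ] scene [0.5654 0.2443 0.128 ] lower [0.565  0.2444 0.08  ] anvil [0.5645 0.2455 0.028 ]
ram top [0.4364 0.2389 0.175 ] scene [0.441  0.2417 0.175 ]
punches [0.4265 0.285  0.11  ] [0.4458 0.1922 0.095 ] [0.4296 0.2849 0.11  ] [0.4498 0.1928 0.095 ]
knob bar far/near [0.5825 0.2187 0.167 ] [0.5527 0.2172 0.167 ] skirt [0.5666 0.2174 0.135 ]
collar [0.4887 0.4042 0.01  ] jar [0.4818 0.0706 0.044 ]
iron tip [0.5886 0.325  0.15  ] instr corner [0.5679 0.0925 0.1   ]
[0.5646 0.2467 0.0726] [[ 0.4077  0.1496]
 [ 0.9835  0.4145]
 [ 0.2228  0.3032]
 [-0.3916 -0.4984]
 [ 0.5123 -0.0256]
 [-0.9134 -0.5356]
 [ 1.6324 -0.5744]
 [-0.6768  0.5723]
 [-0.0891 -0.6129]
 [ 2.2048 -0.8623]
 [-1.7252 -1.9418]]
[0.4371 0.2386 0.1995] [[-0.2918 -0.1968]
 [ 0.2321 -0.6816]
 [ 0.1831 -0.0215]
 [ 1.0225 -0.6211]
 [-0.309  -0.4559]
 [ 0.2728 -0.3681]
 [ 0.1288 -0.327 ]
 [ 0.8587 -0.8376]
 [ 1.1008 -0.0633]
 [ 1.0425 -0.5158]]
```

```bash
cat >> h.py <<'E'
from scipy.spatial.transform import Rotation as Ro
def tri(a,b):
    return least_squares(lambda X:np.r_[proj("top",X)[0]-a,proj("scene",X)[0]-b],[.5,.25,.1]).x
def st():
    s=robot.read_state();R=Ro.from_rotvec(s["orientation"]).as_matrix()
    print("t %.2f"%s["t"],"q",s["q"].round(3),"pos",s["tool_pos"].round(4),"z",R[:,2].round(4),"jawyaw deg %.2f"%np.degrees(np.arctan2(R[1,1],R[0,1])),"F",s["force"].round(1),"M",s["wrist_torque"].round(2),"open %.4f"%s["opening"]);return s
E
python3 - <<'E'
from h import *
st();print(tri(tz(178,145),sz(303,185)),tri(tz(406,200),sz(246,90)))
print(tri(tz(660,80),sz(130,150)))
E
```

```text
t 0.10 q [ 1.056  0.131  1.489 -0.     1.523 -0.085] pos [0.2498 0.5451 0.3018] z [-8.0e-04 -1.4e-03 -1.0e+00] jawyaw deg 65.37 F [-0.4 -0.3  1.1] M [-0.02 -0.02 -0.02] open 0.0933
[0.59053943 0.32270619 0.16036702] [0.56479278 0.21577318 0.16140288]
[0.60783326 0.10134223 0.10019825]
```

Request:
drive_tool(rows="0.0317 -0.0329 0 0 0 2.9 100;0.0317 -0.0329 0 0 0 2.9 100;0.0317 -0.0329 0 0 0 2.9 100;0.0317 -0.0329 0 0 0 2.9 100;0.0317 -0.0329 0 0 0 2.9 100;0.0317 -0.0329 0 0 0 2.9 60;0.0317 -0.0329 0 0 0 2.9 60;0.0317 -0.0329 0 0 0 2.9 60;0.0317 -0.0329 0 0 0 2.9 60;0.0317 -0.0329 0 0 0 2.9 60;0 0 0 0 0 0 60;0 0 0 0 0 0 60", squeeze=40)

```text
t: 1.6
tool_pos: [0.5666, 0.2166, 0.3022]
orientation: [0.118, -3.138, -0.0]
force: [-0.0, 0.3, -0.2]
opening: 0.0559
```

Run:
```python
from h import *
st()
for n,(r,c) in dict(top=((125,250),(170,340)),scene=((130,285),(130,330))).items():
    a=robot.read_camera(n)[r[0]:r[1],c[0]:c[1],::-1];cv2.imwrite(f"pics/{n}1.png",cv2.resize(a,None,fx=3.8,fy=3.8,interpolation=cv2.INTER_CUBIC))
```

```text
t 1.60 q [ 0.28   0.149  1.469  0.     1.525 -1.366] pos [0.5666 0.2166 0.3022] z [-1.3e-03  1.0e-04 -1.0e+00] jawyaw deg 94.32 F [-0.   0.3 -0.2] M [0.07 0.03 0.01] open 0.0559
```

View pics/scene1.png

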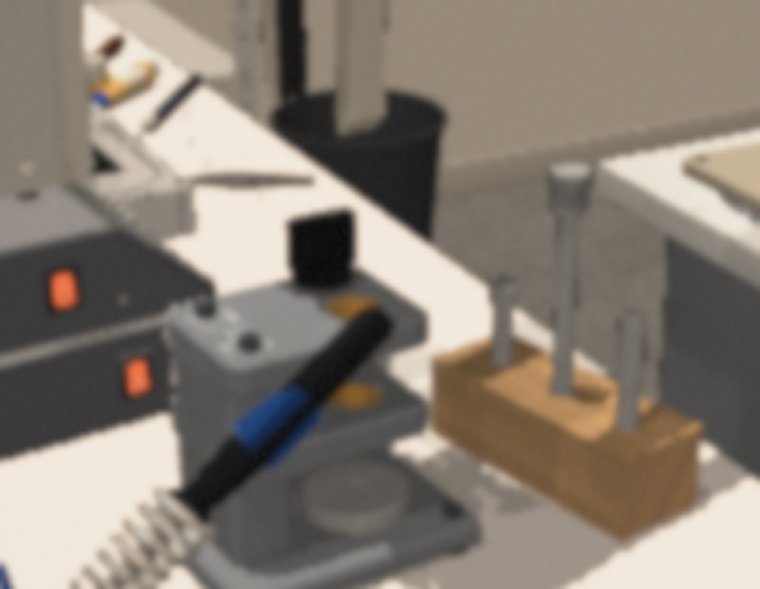

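View pics/top1.png

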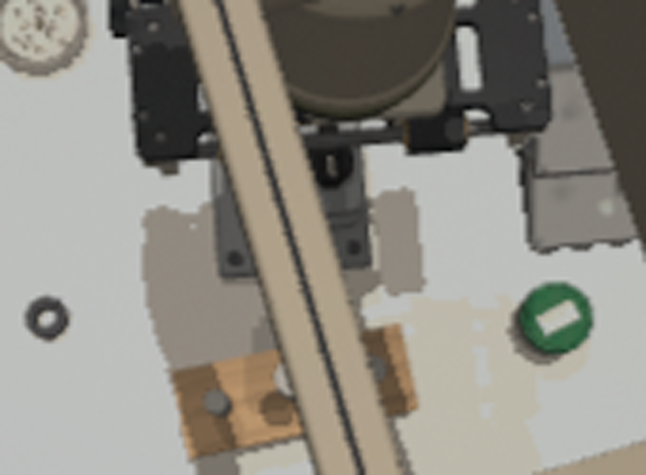

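Run:
```python
from h import *
cv2.imwrite("pics/s2.png",robot.read_camera("scene")[:,:,::-1]);print(proj("scene",[[.5666,.2166,.302],[.5666,.2166,.218],[.5666,.2166,.167]]))
```

```text
[[213.89856532 114.08246841]
 [214.77782454 159.9942902 ]
 [215.27903836 186.16591187]]
```

View pics/s2.png

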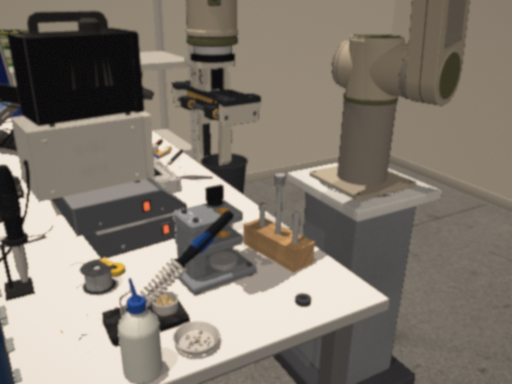

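Request:
drive_tool(rows="0 0 -0.03 0 0 0 60;0 0 -0.03 0 0 0 60;0 0 -0.016 0 0 0 60;0 0 0 0 0 0 60;0 0 0 0 0 0 0;0 0 0 0 0 0 0;0 0 0 0 0 0 0;0 0 0 0 0 0 0;0 0 0 0 0 0 0;0 0 0 0 0 0 0", squeeze=40)

```text
t: 3.0
tool_pos: [0.567, 0.2172, 0.2269]
orientation: [-0.12, 3.139, 0.002]
force: [0.3, 4.9, 0.1]
opening: 0.0116
```

Run:
```python
from h import *
st()
```

```text
t 3.00 q [ 2.810e-01  1.950e-01  1.557e+00  1.000e-03  1.390e+00 -1.367e+00] pos [0.567  0.2172 0.2269] z [ 4.0e-04  1.5e-03 -1.0e+00] jawyaw deg 94.39 F [0.3 4.9 0.1] M [ 0.95 -0.   -0.1 ] open 0.0116
```

Request:
drive_tool(rows="0 0.001 0 0 0 -8 0;0 0 0 0 0 -8 0;0 0 0 0 0 -8 0;0 0 0 0 0 -8 0;0 0 0 0 0 -8 0")

```text
t: 3.62
tool_pos: [0.5672, 0.218, 0.2269]
orientation: [0.967, 2.989, 0.002]
force: [2.1, 5.3, -1.7]
opening: 0.0115
```

Run:
```python
from h import *
st()
```

```text
t 3.62 q [ 2.820e-01  1.960e-01  1.555e+00  1.000e-03  1.390e+00 -6.630e-01] pos [0.5672 0.218  0.2269] z [ 7.e-04  1.e-03 -1.e+00] jawyaw deg 54.13 F [ 2.1  5.3 -1.7] M [ 0.6  -0.11  0.04] open 0.0115
```

Request:
drive_tool(rows="0 0.001 0 0 0 -8 0;0 0 0 0 0 -8 0;0 0 0 0 0 -8 0;0 0 0 0 0 -8 0;0 0 0 0 0 -8 0;0 0 0 0 0 -1 0;0 0 0 0 0 0 0")

```text
t: 4.5
tool_pos: [0.5677, 0.2186, 0.2269]
orientation: [1.947, 2.464, 0.002]
force: [5.0, 3.1, -1.3]
opening: 0.0119
```

Run:
```python
from h import *
st()
```

```text
t 4.50 q [ 0.283  0.197  1.554 -0.     1.389  0.05 ] pos [0.5677 0.2186 0.2269] z [ 1.9e-03  2.0e-04 -1.0e+00] jawyaw deg 13.38 F [ 5.   3.1 -1.3] M [ 0.17 -0.51  0.33] open 0.0119
```

Request:
drive_tool(rows="0 0 0 0 0 0 50;0 0 0 0 0 0 50;0 0 0 0 0 0 50;0 0 0 0 0 0 50;0 0 0.04 0 0 0 60;0 0 0.05 0 0 0 70;-0.04 0 0 0 0 0 70;-0.04 0 0 0 0 0 70;-0.04 0 0 0 0 0 70;0 0 0 0 0 0 70")

```text
t: 5.75
tool_pos: [0.4451, 0.2186, 0.3168]
orientation: [-1.946, -2.466, -0.0]
force: [0.7, -1.1, 1.2]
opening: 0.0649
```

Run:
```python
from h import *
st()
a=robot.read_camera("scene")[130:285,130:330,::-1];cv2.imwrite("pics/s3.png",cv2.resize(a,None,fx=3.8,fy=3.8,interpolation=cv2.INTER_CUBIC))
a=robot.read_camera("top")[125:250,170:340,::-1];cv2.imwrite("pics/t3.png",cv2.resize(a,None,fx=4.7,fy=4.7,interpolation=cv2.INTER_CUBIC))
```

```text
t 5.75 q [ 0.353 -0.16   1.75   0.     1.551  0.118] pos [0.4451 0.2186 0.3168] z [-1.e-04  1.e-04 -1.e+00] jawyaw deg 13.45 F [ 0.7 -1.1  1.2] M [-0.07  0.07  0.  ] open 0.0649
```

View pics/s3.png

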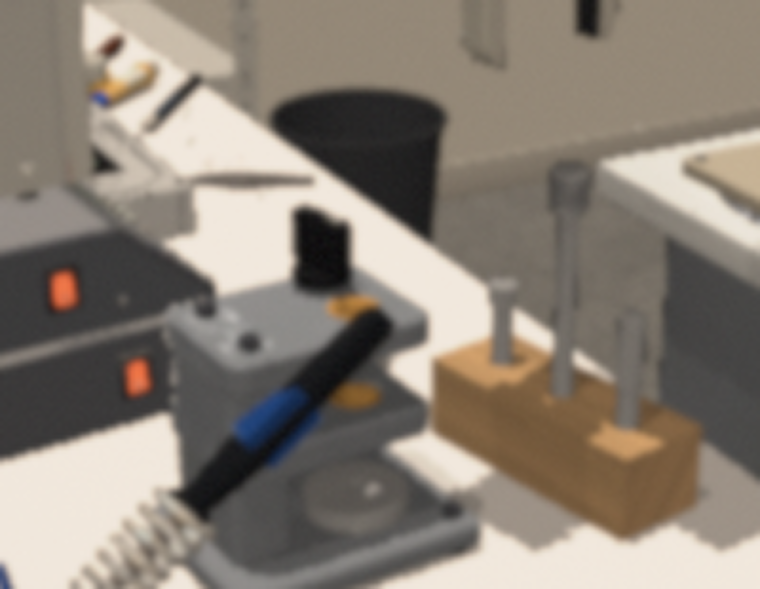

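View pics/t3.png

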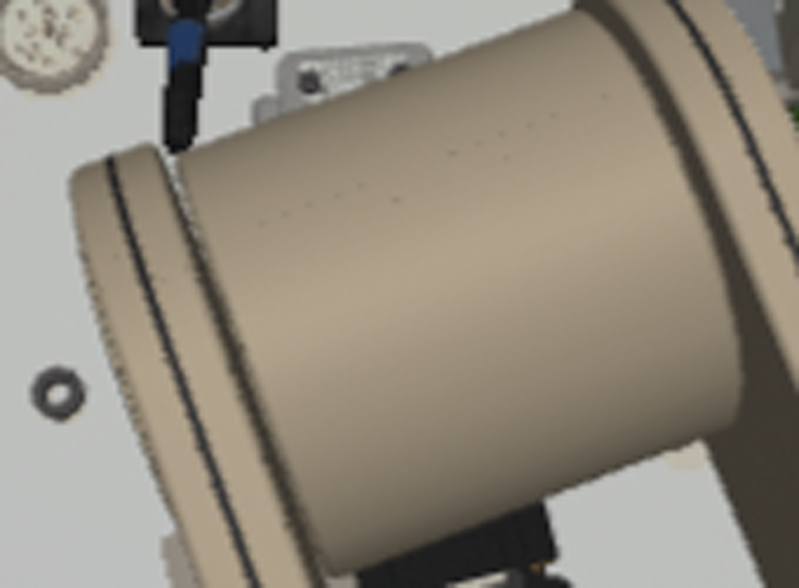

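Request:
drive_tool(rows="-0.007 0.0215 0 0 0 -9.4 70;0 0 0 0 0 0 70;0 0 -0.035 0 0 0 70;0 0 -0.035 0 0 0 70;0 0 -0.018 0 0 0 70;0 0 0 0 0 0 70;0 0 0 0 0 0 70", squeeze=25)

```text
t: 6.72
tool_pos: [0.4409, 0.2401, 0.2302]
orientation: [2.142, 2.297, 0.003]
force: [0.5, 0.1, 0.4]
opening: 0.0649
```

Run:
```python
from h import *
st()
a=robot.read_camera("scene")[130:285,130:330,::-1];cv2.imwrite("pics/s4.png",cv2.resize(a,None,fx=3.8,fy=3.8,interpolation=cv2.INTER_CUBIC))
```

```text
t 6.72 q [ 0.397 -0.092  1.847 -0.     1.384  0.327] pos [0.4409 0.2401 0.2302] z [ 1.8e-03  7.0e-04 -1.0e+00] jawyaw deg 4.00 F [0.5 0.1 0.4] M [-0.04  0.03  0.03] open 0.0649
```

View pics/s4.png

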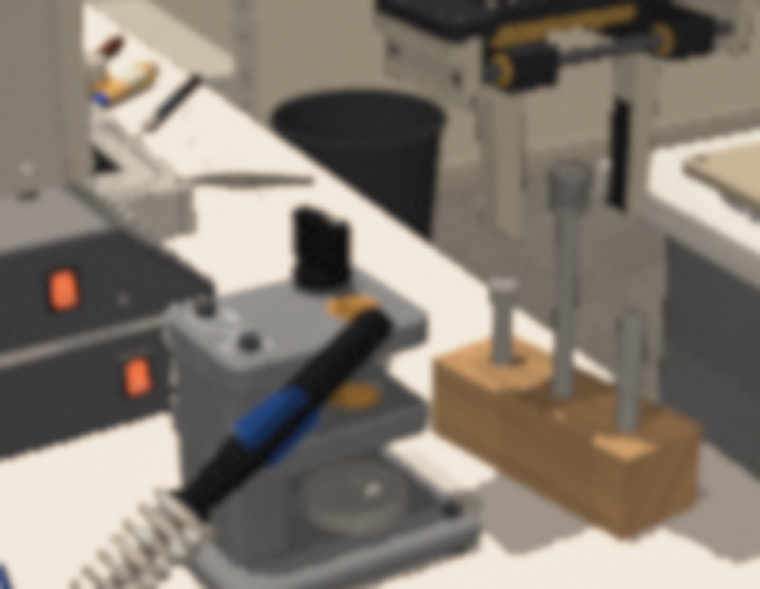

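Request:
drive_tool(rows="0 0 0 0 0 0 0;0 0 0 0 0 0 0;0 0 0 0 0 0 0;0 0 0 0 0 0 0;0 0 0 0 0 0 0;0 0 0 0 0 0 0;0 0 0 0 0 0 0")

```text
t: 7.65
tool_pos: [0.4399, 0.24, 0.2287]
orientation: [-2.143, -2.297, 0.0]
force: [-0.7, -0.3, 0.4]
opening: 0.0213
```

Run:
```python
from h import *
st()
```

```text
t 7.65 q [ 0.397 -0.091  1.85   0.     1.384  0.328] pos [0.4399 0.24   0.2287] z [-2.e-04 -0.e+00 -1.e+00] jawyaw deg 3.97 F [-0.7 -0.3  0.4] M [-0.12  0.29  0.01] open 0.0213
```

Request:
drive_tool(rows="0 0 0.02 0 0 0 0;0 0 0.03 0 0 0 0;0 0 0.03 0 0 0 0;0 0 0.03 0 0 0 0;0 0 0.03 0 0 0 0;0 0 0.01 0 0 0 0;0.02 0 0 0 0 0 0;0.03 0 0 0 0 0 0;0.01 0 0 0 0 0 0;0 0 0 0 0 0 0;0 0 0 0 0 0 0;0 0 0 0 0 0 0")

```text
t: 9.15
tool_pos: [0.4994, 0.2401, 0.3789]
orientation: [2.143, 2.298, 0.0]
force: [-0.3, -0.5, -1.6]
opening: 0.0217
```

Run:
```python
from h import *
s=st();p=s["tool_pos"];x,y,z=p
print(proj("scene",[[x,y,z-.219],[x,y,z-.076]]),proj("top",[[x,y,z-.219]]))
a=robot.read_camera("scene")[100:255,150:330,::-1];cv2.imwrite("pics/s5.png",cv2.resize(a,None,fx=4,fy=4,interpolation=cv2.INTER_CUBIC))
cv2.imwrite("pics/t5.png",robot.read_camera("top")[:,:,::-1])
```

```text
t 9.15 q [ 0.356 -0.013  1.5    0.     1.655  0.286] pos [0.4994 0.2401 0.3789] z [ 1.e-04  1.e-04 -1.e+00] jawyaw deg 4.00 F [-0.3 -0.5 -1.6] M [-0.03  0.03  0.  ] open 0.0217
[[253.00426567 187.5347078 ]
 [254.12842663 112.24243229]] [[246.05546631 195.33341699]]
```

View pics/s5.png

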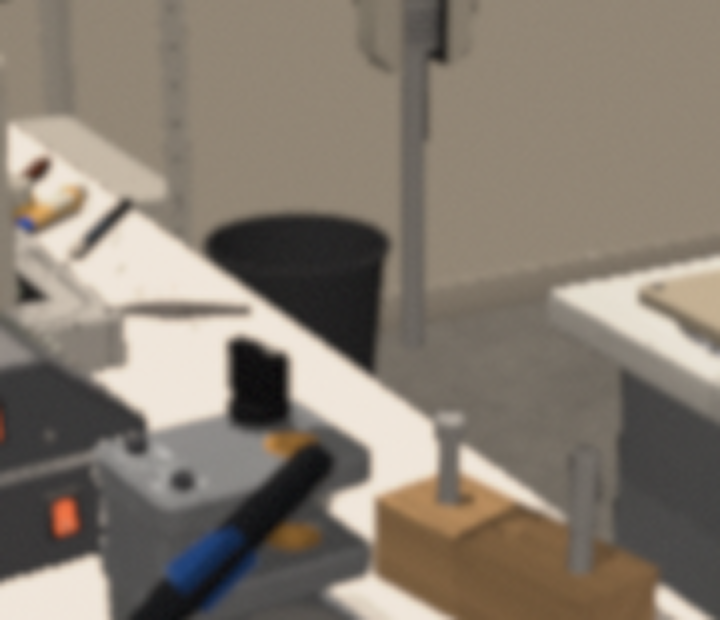

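View pics/t5.png

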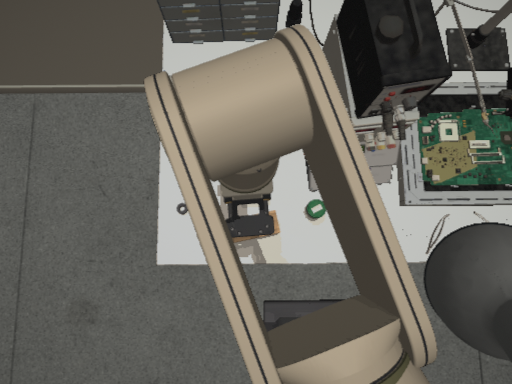

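Request:
drive_tool(rows="0 0.0085 0 0 0 0 0;0.02 0 0 0 0 0 0;0.025 0 0 0 0 0 0;0.015 0 0 0 0 0 0;0.008 0 0 0 0 0 0;0 0 0 0 0 0 0;0 0 -0.01 0 0 0 0;0 0 -0.01 0 0 0 0;0 0 0 0 0 0 0;0 0 0 0 0 0 0;0 0 0 0 0 0 0")

```text
t: 10.62
tool_pos: [0.5681, 0.2485, 0.3593]
orientation: [2.143, 2.297, 0.001]
force: [-0.4, -0.3, -1.9]
opening: 0.0212
```

Run:
```python
from h import *
s=st();p=s["tool_pos"];x,y,z=p
print(proj("scene",[[x,y,z-.219],[x,y,.128]]))
a=robot.read_camera("scene")[130:255,180:280,::-1];cv2.imwrite("pics/s6.png",cv2.resize(a,None,fx=4.8,fy=4.8,interpolation=cv2.INTER_CUBIC))
```

```text
t 10.62 q [0.33  0.168 1.345 0.    1.628 0.26 ] pos [0.5681 0.2485 0.3593] z [ 8.e-04  3.e-04 -1.e+00] jawyaw deg 3.97 F [-0.4 -0.3 -1.9] M [-0.12  0.05 -0.04] open 0.0212
[[222.43536283 205.7228545 ]
 [222.51421864 211.82743142]]
```

View pics/s6.png

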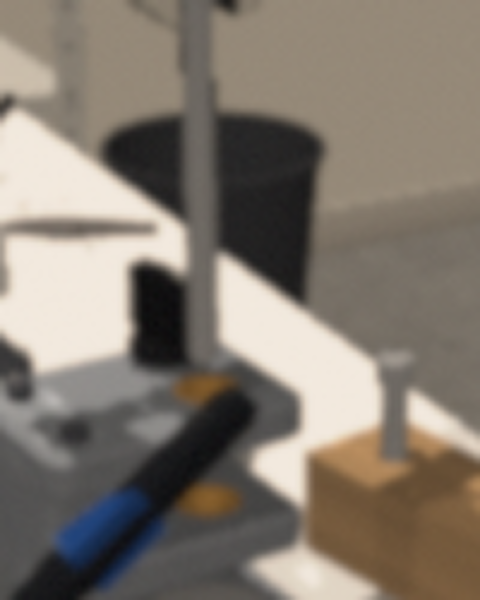

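Request:
drive_tool(rows="-0.0005 0.0005 -0.006 0 0 0 0;0 0 -0.006 0 0 0 0;0 0 -0.004 0 0 0 0;0 0 -0.004 0 0 0 0;0 0 -0.004 0 0 0 0;0 0 0 0 0 0 0;0 0 0 0 0 0 0")

```text
t: 11.55
tool_pos: [0.5676, 0.249, 0.3349]
orientation: [2.143, 2.297, 0.0]
force: [-0.2, -0.1, -2.5]
opening: 0.0213
```

Run:
```python
from h import *
s=st()
a=robot.read_camera("scene")[130:255,180:280,::-1];cv2.imwrite("pics/s7.png",cv2.resize(a,None,fx=4.8,fy=4.8,interpolation=cv2.INTER_CUBIC))
```

```text
t 11.55 q [ 0.331  0.172  1.384 -0.     1.585  0.261] pos [0.5676 0.249  0.3349] z [ 2.e-04  1.e-04 -1.e+00] jawyaw deg 3.97 F [-0.2 -0.1 -2.5] M [-0.04  0.08  0.01] open 0.0213
```

View pics/s7.png

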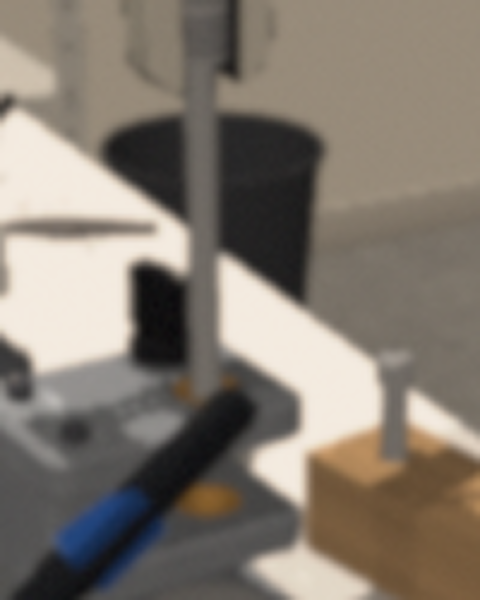

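Request:
drive_tool(rows="0 0 -0.005 0 0 0 0;0 0 -0.005 0 0 0 0;0 0 -0.005 0 0 0 0;0 0 -0.005 0 0 0 0;0 0 -0.005 0 0 0 0;0 0 0 0 0 0 0;0 0 0 0 0 0 0")

```text
t: 12.48
tool_pos: [0.5675, 0.249, 0.3099]
orientation: [2.143, 2.297, 0.0]
force: [0.2, -0.3, -1.5]
opening: 0.0214
```

Run:
```python
from h import *
s=st()
```

```text
t 12.47 q [0.331 0.18  1.42  0.    1.541 0.261] pos [0.5675 0.249  0.3099] z [ 2.e-04  1.e-04 -1.e+00] jawyaw deg 3.98 F [ 0.2 -0.3 -1.5] M [-0.07  0.13 -0.05] open 0.0214
```

Request:
drive_tool(rows="0 0 -0.005 0 0 0 0;0 0 -0.005 0 0 0 0;0 0 -0.005 0 0 0 0;0 0 -0.005 0 0 0 0;0 0 -0.005 0 0 0 0;0 0 -0.005 0 0 0 0;0 0 0 0 0 0 0;0 0 0 0 0 0 0")

```text
t: 13.48
tool_pos: [0.5675, 0.2489, 0.2799]
orientation: [2.143, 2.297, 0.0]
force: [-0.4, -0.2, -1.5]
opening: 0.0218
```

Run:
```python
from h import *
s=st()
a=robot.read_camera("scene")[130:285,150:290,::-1];cv2.imwrite("pics/s8.png",cv2.resize(a,None,fx=3.8,fy=3.8,interpolation=cv2.INTER_CUBIC))
```

```text
t 13.47 q [ 0.331  0.194  1.459 -0.     1.488  0.261] pos [0.5675 0.2489 0.2799] z [ 1.e-04 -0.e+00 -1.e+00] jawyaw deg 3.98 F [-0.4 -0.2 -1.5] M [-0.12  0.19  0.01] open 0.0218
```

View pics/s8.png

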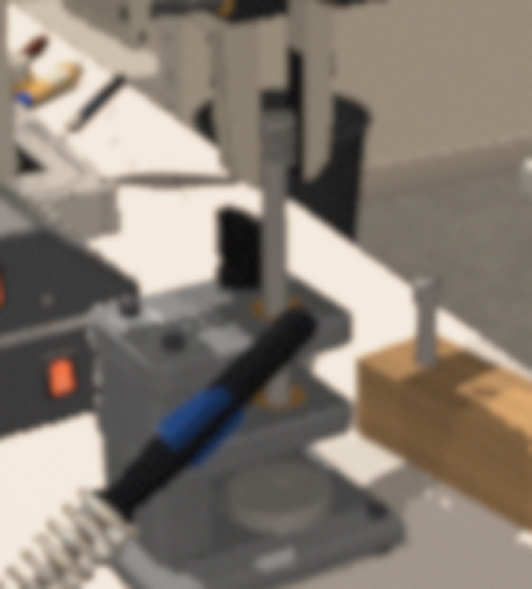

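Request:
drive_tool(rows="0 0 -0.005 0 0 0 0;0 0 -0.005 0 0 0 0;0 0 -0.005 0 0 0 0;0 0 -0.004 0 0 0 0;0 0 -0.003 0 0 0 0;0 0 0 0 0 0 0;0 0 0 0 0 0 0;0 0 0 0 0 0 0")

```text
t: 14.52
tool_pos: [0.5674, 0.2489, 0.2578]
orientation: [-2.143, -2.297, 0.0]
force: [-0.1, -0.0, -2.5]
opening: 0.0216
```

Run:
```python
from h import *
s=st();x,y,z=s["tool_pos"]
P=proj("scene",[[x,y,z-.054],[x,y,z-.219+.143],[x,y,z-.219],[x,y,.028]]);print((P-[180,140]+.5)*4.8-.5)
a=robot.read_camera("scene")[140:265,180:280,::-1];cv2.imwrite("pics/s9.png",cv2.resize(a,None,fx=4.8,fy=4.8,interpolation=cv2.INTER_CUBIC))
```

```text
t 14.53 q [ 0.331  0.207  1.486 -0.     1.449  0.261] pos [0.5674 0.2489 0.2578] z [-1.e-04 -1.e-04 -1.e+00] jawyaw deg 3.98 F [-0.1 -0.  -2.5] M [-0.18  0.33 -0.05] open 0.0216
[[205.65322982 160.06717474]
 [206.34943477 215.63925161]
 [210.54621418 550.63219608]
 [210.84110934 574.17115038]]
```

View pics/s9.png

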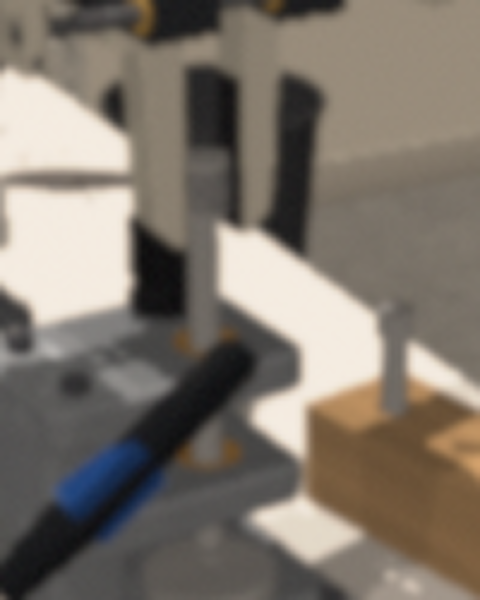

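```bash
python3 -c "
from h import *
st();print(robot.close_job())"
```

```text
t 14.57 q [0.331 0.207 1.486 0.    1.449 0.261] pos [0.5674 0.2489 0.2578] z [-2.e-04 -1.e-04 -1.e+00] jawyaw deg 3.97 F [-1.3 -0.3 -1.9] M [-0.17  0.34 -0.04] open 0.0214
the job is handed in; nothing more can be done
None
```

The ram is fitted and the arm is still holding it by the head with a 25 N grip. I handed the job in at 14.6 s of the 61 s allowed; the system gave no verdict.

- **Brake knob:** I turned it clockwise by about 81° (1.41 rad), measured from the gripper's rotation. The scene picture taken after the turn shows the bar swung round across the press. I have no direct reading of the joint.
- **Ram:** It went through both bushings with almost no side force (under 0.5 N during the descent). The tool is vertical to within 0.001 rad. The nose should be about 39 mm above the bench, which is about 11 mm above the anvil.
- **Checks:** The last picture shows the ram through both bushings with its nose clear of the anvil, within about 2 mm of the height predicted from the arm's position. The ram had not slipped in the fingers.
- **Bystanders:** Nothing touched the punches, jar or collar as far as I could tell. The pictures show no movement, but I did not measure their positions again at the end.
- **Disagreement:** The overhead camera read positions about 2–3 mm short in x compared with the arm. I corrected for this using the ram grasp, the knob forces and the scene camera.

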